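# Wedge up the sagging spice step

### The job

The front of the low wooden spice step on the table has sagged. Take the thicker of the two loose wooden wedges and push it, thin end first and lying flat on the table, under the front edge of the board near its middle until the board is lifted level against its stops and the wedge jams tight; then let go and leave it jammed there.

Things in the scene. Friction and masses are not known exactly. Their poses are not given: they have to be found in the camera images.
- wedge: right wedge: light wood, loose, 125 mm long (x), 30 mm wide (y), 70 g, flat on the table. Origin: centre of underside, z up. Thin end (4 mm thick) at +x; the top rises straight over 80 mm to 28 mm; the last 45 mm at the -x end (x -62 to -18 mm) are a flat heel 28 mm thick with upright sides: grip there across the width from above. Friction keeps it from sliding back out.
- thin_wedge: wrong wedge: same wood, length, width, outline and axes, but its heel is only 12 mm thick (thin end 3 mm): too low to lift the board level. Which wedge lies on the left changes.
- step: low step, brown wood, fixed: side cheeks and a 64 mm deep back ledge, 52 mm high, round a hinged board 294 wide (y), 150 deep (x), 16 mm thick. Origin on the table below the middle of the board's front edge; x inward from that edge to the back, z up. Empty below. Edge underside 22 mm above the table when level, 11 mm sagged. Cheeks start 14 mm behind the edge; loose jars stand on the ledge.
- board (a joint): angle of the board about its rear hinge, rad: 0 = level, at its upper stops; 0.07 = sagged, resting by its weight (about 1.2 N at the front edge). Pushing the wedge in takes under 8 N while the board rises, then rises steeply as it jams (thin end about 60 mm behind the front edge); push to 15 to 20 N to jam it.

How it is judged:
By the outcome, as a careful person would: the job done as asked, in the order asked, and still so for the second after the job is handed in, with the robot touching nothing.
It also fails if it takes over 46 s, if anything falls off the work surface, if the arm or the gripper's body presses on something with over 40 N, if the wrist force passes 120 N, or if a joint passes its speed limit or range.

### The arm

A 6-joint arm with a two-finger parallel gripper is mounted at the origin on a cart in front of the work surface, level with it; the furniture and walls round the work are solid. World frame = base frame: x ahead of the robot, y to its left, z up, the work surface at z = 0. Lengths are in mm, angles in rad, forces in N, time in s.
With the tool pointing down it reaches from about 325 to 850 mm from the base axis. Payload 15.5 kg.
Tool frame: the origin (TCP) lies midway between the tips of the shut fingers; the grasp point (between the pads) lies 19 mm behind it; z points along the fingers, y is the line along which they close (so a half turn about z gives the same grasp; the last joint's range is limited). The gripper opens to 91 mm and grips with 3 to 60 N. Pads are 32 mm wide; open, the fingers measure 118 mm over their backs; the gripper's body (76 mm by 178 mm) begins 60 mm behind the grasp point.
Start: joints at [1.135, 0.494, 1.345, -0, 1.302, -0.096], TCP at [208.307, 589.266, 213.915] pointing down, gripper open.
Joint ranges: [-2.91, 2.91], [-0.82, 2.16], [0.22, 2.67], [-1.22, 4.37], [0.12, 2.79], [-3.08, 3.08]. Speed limits (rad/s): [1.89, 1.89, 2.57, 3.01, 3.01, 3.01].

### API

Orientations are given as a rotation vector (axis times angle).
In Python, from workcell import arm, viewer, sensors, sign_off gives the robot as it stands (arm), with the cameras (viewer), the readings (sensors) and the job as plain functions. Calls block until the motion is done:
- arm.move_ptp(position, orientation): joint-space move of the TCP to a pose.
- arm.move_l(position, ori=None, feed=150, max_force=None): straight line of the TCP; ori=None keeps the orientation; feed is the mean speed in mm/s. With max_force (N) it stops when the force on the tool has changed by that much, and returns True; else False.
- arm.move_joints(angles): joint-space move.
- arm.move_gripper(opening, force=None): finger opening in mm; force is the grip in N (None keeps the last); returns when the fingers have stopped.
- arm.dwell(seconds).
- arm.inverse_kinematics(position, orientation): joint angles nearest the present ones, or None.
- sensors.sense(): the state.
- viewer.grab_frame(name): name is "scene" or "top" or "wrist"; returns the picture (384x512x3 uint8, red, green, blue); there is no depth.
- viewer.calibration(name): a dict with "vertical_fov" (degrees; the focal length in pixels is half the picture's height over the tangent of half this angle, whatever the lens; pixels are square), "cx", "cy" (the principal point, pixels), "k1" (the pictures are not rectified: a ray, as slopes to the right and down, at radius r is drawn at 1 + k1 r^2 times it, then the intrinsics apply), "rvec" (rotation vector, rad) and "tvec" (3), from world to camera coordinates, as OpenCV has them; the wrist camera has in their place "T_tool_cam" (4x4, takes a point from camera to tool coordinates, whose origin is the TCP and whose axes are the flange's). Camera axes: x right, y down, z forward; pixel columns grow to the right and rows downward; lengths in mm; the calibration is good to about 2 mm. A picture is of the moment at which its call begins: read the wrist's pose just before it. calibration takes no time and is no camera call.
A pose or a line that the arm cannot do raises arm.Unreachable and nothing moves.
- sign_off(): hands the job in; it is judged then, once.
The state is a dict: "time": time; "q": joint angles; "dq": joint speeds; "joint_efforts": joint torques, N m; "eef_pos": TCP position; "orientation": TCP orientation; "ft_force": force on the tool from outside, world axes, zero at the start; "moment": the same for the moment, N m; "gripper_width": finger opening in mm; "finger_force": force on a finger pad.
Only numpy, scipy, OpenCV 4.12 (cv2) and the standard library are available. Lean on these libraries where they do the work, as an engineer would, in place of code of your own. Each camera call takes 0.05 s, during which the arm holds its last target. There are 200 camera calls.

## Working session

There is one attempt and no reset: what is moved stays moved. The work goes in short steps, each a Python script; the robot and the scene stay as the last script left them, time stands still between calls to the robot, and variables do not carry over. Pictures are saved under pics/ and viewed, at most 10 in all, crops included, and the job is handed in when it is done.

```bash
mkdir -p pics; ls; python3 - <<'E'
from workcell import arm, viewer, sensors, sign_off
import cv2
for n in("scene","top"):
    cv2.imwrite(f"pics/{n}0.png",viewer.grab_frame(n)[:,:,::-1]); print(n,viewer.calibration(n))
print(viewer.calibration("wrist")); s=sensors.sense(); print(s)
E
```

```text
pics
workcell.py
scene {'vertical_fov': 44.12644567402488, 'cx': 251.23396720908178, 'cy': 197.37120897412436, 'k1': -0.191990502153691, 'rvec': array([ 0.81009096,  2.78962981, -0.73609942]), 'tvec': array([ 510.74288616, -241.09671035, 1460.60396663])}
top {'vertical_fov': 45.91914805942497, 'cx': 257.0366956830179, 'cy': 196.77165862687585, 'k1': -0.12692717337143317, 'rvec': array([ 2.15633157, -2.17220642,  0.06032928]), 'tvec': array([  23.69033637,  616.62851328, 1270.79465543])}
{'vertical_fov': 61.14413255847915, 'cx': 260.4536852298919, 'cy': 196.64507885796962, 'k1': -0.04520550840140336, 'T_tool_cam': array([[ 1.49130642e-03, -9.71259994e-01, -2.38016385e-01,
         6.65927355e+01],
       [ 9.99998884e-01,  1.42792502e-03,  4.38702180e-04,
        -1.63343377e+00],
       [-8.62243264e-05, -2.38016774e-01,  9.71261040e-01,
        -1.72081824e+02],
       [ 0.00000000e+00,  0.00000000e+00,  0.00000000e+00,
         1.00000000e+00]])}
{'time': 0.1, 'q': array([ 1.13550837e+00,  4.94135974e-01,  1.34603702e+00,  2.72053089e-05,
        1.30249621e+00, -9.54930170e-02]), 'dq': array([-0.00045477, -0.00024855, -0.00308448,  0.00066429,  0.00078646,
       -0.00148889]), 'joint_efforts': array([ 1.38133000e-03, -8.80245137e+01, -3.82544482e+01,  7.08265021e-02,
        4.83947305e-02, -2.53134584e-05]), 'eef_pos': array([208.155683  , 588.97535865, 213.39949974]), 'orientation': array([-5.31143652e-01, -3.09605477e+00,  1.62087266e-03]), 'ft_force': array([ 0.06338384, -0.09124629, -0.05535427]), 'moment': array([ 0.01038269, -0.03311698,  0.00148871]), 'finger_force': 0.0, 'gripper_width': 91.55998951878948}
```

View pics/top0.png

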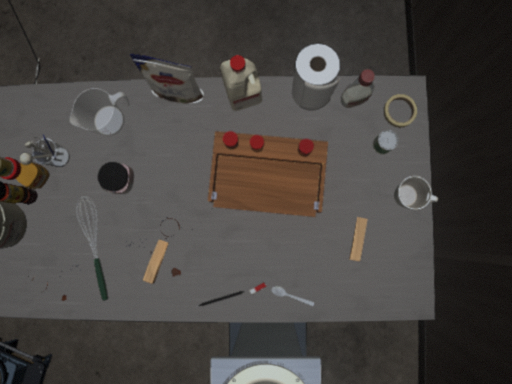

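View pics/scene0.png

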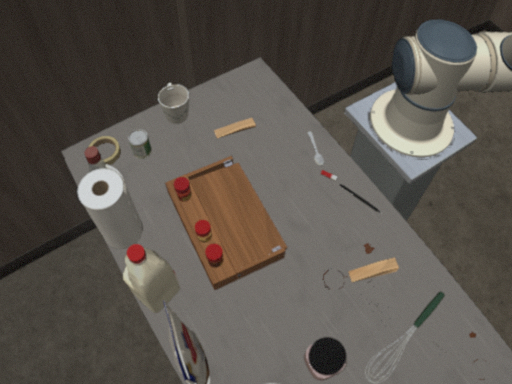

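Top view: the step is centred near (268,175), with its front edge from about (212,205) to (322,215). The wedges are at (155,261) and (358,239). In the scene view they are at (373,270) and (235,128). Next I'll segment and enlarge them.

```bash
cat > h.py <<'E'
from workcell import arm, viewer, sensors, sign_off
import numpy as np, cv2
def K(c,h=384):
    f=h/2/np.tan(np.radians(c["vertical_fov"])/2); return f
def ray(name,uv,T=None):
    c=viewer.calibration(name); f=K(c)
    d=(np.atleast_2d(uv).astype(float)-[c["cx"],c["cy"]])/f
    s=d.copy()
    for _ in range(20): s=d/(1+c["k1"]*(s**2).sum(1,keepdims=True))
    v=np.c_[s,np.ones(len(s))]
    if name=="wrist":
        M=T@c["T_tool_cam"]; return M[:3,3],v@M[:3,:3].T
    R=cv2.Rodrigues(c["rvec"])[0]; return -R.T@c["tvec"],v@R
def plane(name,uv,z,T=None):
    o,d=ray(name,uv,T); return o+d*((z-o[2])/d[:,2])[:,None]
def pose():
    s=sensors.sense(); T=np.eye(4); T[:3,:3]=cv2.Rodrigues(s["orientation"])[0]; T[:3,3]=s["eef_pos"]; return T
def wood(im):
    h=cv2.cvtColor(im,cv2.COLOR_RGB2HSV)
    return h
E
python3 - <<'E'
from h import *
t=cv2.imread("pics/top0.png");s=cv2.imread("pics/scene0.png")
def cr(im,u,v): return cv2.resize(im[v-35:v+35,u-45:u+45],(400,300),interpolation=cv2.INTER_CUBIC)
cv2.imwrite("pics/c1.png",np.vstack([np.hstack([cr(t,155,261),cr(t,358,239)]),np.hstack([cr(s,373,270),cr(s,235,128)])]))
for n,im in(("top",t),("scene",s)):
    h=cv2.cvtColor(im,cv2.COLOR_BGR2HSV)
    m=((h[...,0]>8)&(h[...,0]<24)&(h[...,1]>60)&(h[...,2]>140)).astype(np.uint8)
    for c in cv2.findContours(m,0,2)[0]:
        if cv2.contourArea(c)>150:
            b=cv2.boxPoints(cv2.minAreaRect(c)); print(n,cv2.contourArea(c),b.round().tolist(),plane(n,b,0).round().tolist())
print(plane("top",[[212,205],[322,215],[218,133],[328,141]],40).round())
E
```

```text
top 376.0 [[141.0, 279.0], [159.0, 239.0], [168.0, 243.0], [151.0, 283.0]] [[380.0, 361.0, 0.0], [498.0, 310.0, 0.0], [486.0, 281.0, 0.0], [368.0, 332.0, 0.0]]
top 353.0 [[349.0, 259.0], [357.0, 217.0], [367.0, 219.0], [359.0, 261.0]] [[437.0, -246.0, 0.0], [558.0, -271.0, 0.0], [552.0, -299.0, 0.0], [431.0, -274.0, 0.0]]
scene 536.0 [[347.0, 268.0], [396.0, 256.0], [399.0, 270.0], [351.0, 282.0]] [[482.0, 274.0, 0.0], [352.0, 319.0, 0.0], [369.0, 354.0, 0.0], [498.0, 308.0, 0.0]]
scene 295.5 [[213.0, 129.0], [253.0, 116.0], [256.0, 124.0], [216.0, 138.0]] [[551.0, -303.0, 0.0], [420.0, -283.0, 0.0], [431.0, -250.0, 0.0], [559.0, -270.0, 0.0]]
[[ 593.  147.   40.]
 [ 562. -164.   40.]
 [ 801.  130.   40.]
 [ 774. -185.   40.]]
```

View pics/c1.png

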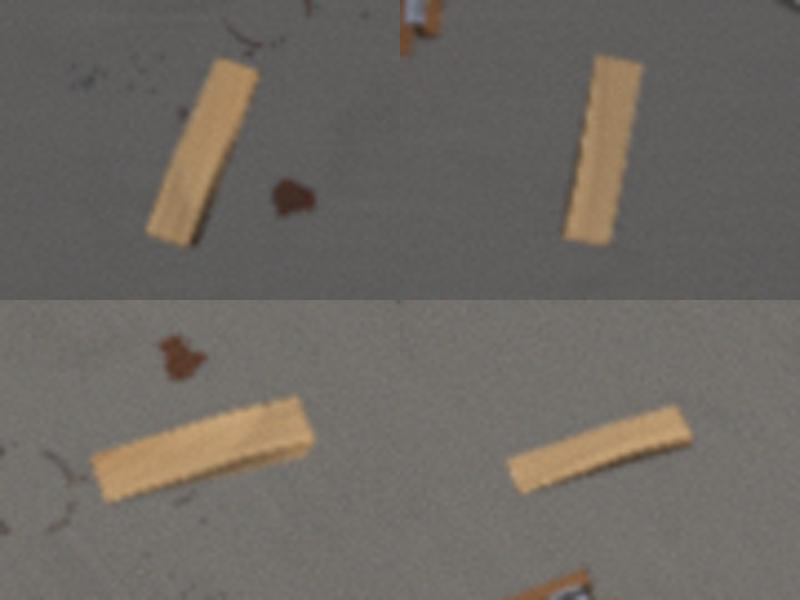

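The wedge on the left (y≈+320) shows the taller side at its robot-side end, so it should be the thick one. I'll confirm with the wrist camera and measure the step's front edge.

```bash
cat >> h.py <<'E'
def down(yaw):
    R=cv2.Rodrigues(np.array([0,0,float(yaw)]))[0]@np.diag([1.,-1,-1]); return cv2.Rodrigues(R)[0].ravel()
E
python3 - <<'E'
from h import *
for i,(p,y) in enumerate([((430,330,150),np.radians(157)),((480,-10,170),np.radians(174))]):
    arm.move_ptp(p,down(y)); arm.dwell(.2); T=pose(); np.save(f"T{i}.npy",T)
    cv2.imwrite(f"pics/w{i}.png",viewer.grab_frame("wrist")[:,:,::-1])
print(sensors.sense()["time"],T)
a=[cv2.imread(f"pics/w{i}.png") for i in(0,1)]
cv2.imwrite("pics/w01.png",cv2.resize(np.vstack(a),None,fx=.78,fy=.78))
E
```

```text
3.2083 [[-9.94636619e-01  1.03431111e-01 -4.42602011e-05  4.80099706e+02]
 [ 1.03431108e-01  9.94636618e-01  6.74717285e-05 -9.23570060e+00]
 [ 5.10014926e-05  6.25319703e-05 -9.99999997e-01  1.69942118e+02]
 [ 0.00000000e+00  0.00000000e+00  0.00000000e+00  1.00000000e+00]]
```

View pics/w01.png

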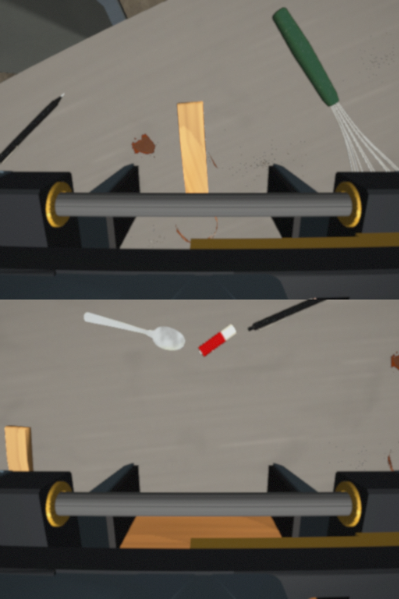

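The wrist image's top points along tool +x and the fingers hide the lower half. I'll use the half-turned yaw so the camera leads toward the step.

```bash
python3 - <<'E'
from h import *
for i,(p,y) in enumerate([((510,-10,200),np.radians(-6)),((330,355,190),np.radians(-23))]):
    arm.move_ptp(p,down(y)); arm.dwell(.2); T=pose(); np.save(f"T{i}.npy",T)
    cv2.imwrite(f"pics/v{i}.png",viewer.grab_frame("wrist")[:,:,::-1])
s=sensors.sense();print(s["time"],s["q"].round(2))
a=[cv2.imread(f"pics/v{i}.png") for i in(0,1)]
cv2.imwrite("pics/v01.png",np.vstack([x[:295] for x in a]))
E
```

```text
7.9833 [ 0.7   0.33  1.71 -0.    1.1   2.67]
```

View pics/v01.png

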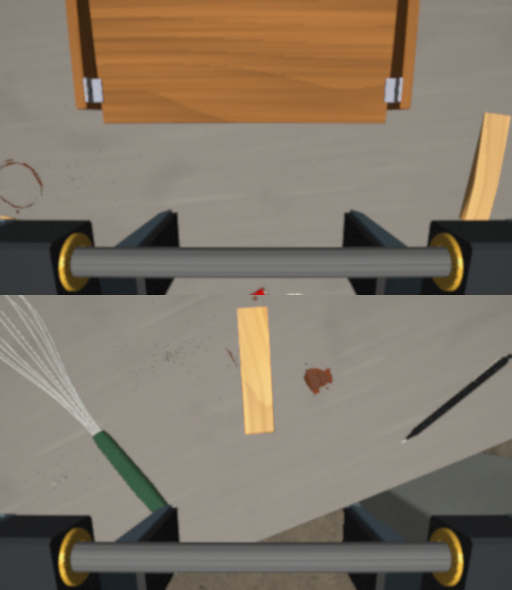

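Upper half: the board's front edge runs from (104,124) to (386,123). Lower half: the left wedge runs from (237..268,12) to (245..273,138), and no side face is visible. Next I'll measure both and test the height hypotheses.

```bash
cat > m.py <<'E'
from h import *
def mask(im):
    h=cv2.cvtColor(im,cv2.COLOR_BGR2HSV)
    m=((h[...,0]>8)&(h[...,0]<26)&(h[...,1]>60)&(h[...,2]>140)).astype(np.uint8); m[215:]=0; return m
def quad(c):
    return cv2.approxPolyDP(c,5,True)[:,0]
E
python3 - <<'E'
from m import *
im=cv2.imread("pics/v1.png"); T=np.load("T1.npy")
c=max(cv2.findContours(mask(im),0,1)[0],key=cv2.contourArea)
q=quad(c); print(q.tolist())
b=cv2.boxPoints(cv2.minAreaRect(c)); print(b.round(1).tolist())
b=q.astype(float) if len(q)==4 else b
b=b[np.argsort(b[:,1])]   # first two far(thin), last two near(heel)
for zt,zh in((4,28),(3,12)):
    f=plane("wrist",b[:2],zt,T)[:,:2]; n=plane("wrist",b[2:],zh,T)[:,:2]
    d=f.mean(0)-n.mean(0)
    print(zh,"len",np.linalg.norm(d),"w",np.linalg.norm(f[0]-f[1]),np.linalg.norm(n[0]-n[1]),"ctr",(f.mean(0)+n.mean(0))/2,"yaw",np.degrees(np.arctan2(d[1],d[0])), "heel end",n.mean(0))
# top/scene triangulation of heel-end top: intersect rays at near end center
T0=np.load("T0.npy"); v0=cv2.imread("pics/v0.png")
h=cv2.cvtColor(v0,cv2.COLOR_BGR2HSV)
# front edge: per column, lowest brown pixel
m=((h[...,0]>5)&(h[...,0]<24)&(h[...,1]>110)); m[200:]=0
pts=np.array([[u,np.nonzero(m[:,u])[0].max()+.5] for u in range(115,380,5)])
k=np.polyfit(pts[:,0],pts[:,1],1); print("edge fit",k,np.abs(np.polyval(k,pts[:,0])-pts[:,1]).max())
r=int(np.polyval(k,245))-4; us=np.nonzero(m[r])[0]; print(r,us.min(),us.max())
for z in(11,27):
    e=plane("wrist",[[us.min(),np.polyval(k,us.min())],[us.max()+1,np.polyval(k,us.max())]],z,T0)
    d=e[0]-e[1]; print(z,e.round(1).tolist(),np.linalg.norm(d),np.degrees(np.arctan2(-d[0],d[1])))
# right wedge, same frame
m2=mask(v0);m2[:,:440]=0
E
```

```text
[[266, 11], [236, 15], [245, 139], [274, 136]]
[[235.8000030517578, 12.100000381469727], [267.5, 10.199999809265137], [275.20001220703125, 137.8000030517578], [243.5, 139.6999969482422]]
28 len 123.68743888634559 w 30.564806585945746 29.57666259105969 ctr [431.90265798 315.53569388] yaw -18.986236309715505 heel end [373.42343744 335.65599208]
12 len 124.8915636152814 w 30.650162239298417 30.993136921981193 ctr [431.62939339 315.69368267] yaw -19.035621162247292 heel end [372.59839765 336.0607445 ]
edge fit [-1.88696398e-16  1.22500000e+02] 5.684341886080802e-14
118 104 509
11 [[589.4, 152.6, 11.0], [544.5, -295.2, 11.0]] 450.0582863389508 -5.719163039042024
27 [[588.8, 145.0, 27.0], [545.9, -282.9, 27.0]] 430.1153406119395 -5.719163039042034
```

```bash
python3 - <<'E'
from m import *
for z in(28,12): print("scene heel end at z",z,plane("scene",[[396.6,262.7]],z).round(1))
T0=np.load("T0.npy")
e=plane("wrist",[[104,123],[387,123]],27,T0); mid=e.mean(0)
print("edge",e.round(1).tolist(),np.linalg.norm(e[0]-e[1]),mid)
h=cv2.cvtColor(cv2.imread("pics/v0.png"),cv2.COLOR_BGR2HSV)
yaw=np.radians(-20); g=np.array([431.9,315.5])-40*np.array([np.cos(yaw),np.sin(yaw)]); print(g)
arm.move_gripper(60)
arm.move_ptp([*g,90],down(yaw)); 
print(arm.move_l([*g,12],feed=100,max_force=8))
# thick heel (28) fills the gap with pads from z>=12; a 12 mm heel would be missed
arm.move_gripper(10,force=10); s=sensors.sense(); print(s["time"],s["gripper_width"],s["finger_force"],s["eef_pos"])
E
```

```text
scene heel end at z 28 [[375.7 338.8  28. ]]
scene heel end at z 12 [[367.7 336.3  12. ]]
edge [[588.3, 145.2, 27.0], [557.5, -149.5, 27.0]] 296.2912060457785 [572.88771331  -2.19252989  27.        ]
[394.31229517 329.18080573]
False
10.6917 29.837371265771885 9.97689574956894 [394.37812508 329.2139166   12.12886451]
```

The fingers closed on 29.8 mm at z>12, so this is the thick wedge. The edge also measures 296 mm against 294. Next I'll regrip lower, carry, and set down in front of the step.

```bash
python3 - <<'E'
from h import *
g=sensors.sense()["eef_pos"][:2]; mid=np.array([572.9,-2.2]); y=np.radians(-5.8); d=np.array([np.cos(y),np.sin(y)])
arm.move_gripper(40); arm.move_l([*g,4],feed=60,max_force=8)
z=sensors.sense()["eef_pos"][2]
arm.move_gripper(10,force=45); print(sensors.sense()["gripper_width"])
arm.move_l([*g,z+45],feed=120)
p=mid-140*d
arm.move_l([*p,z+45],ori=down(y),feed=200)
print(arm.move_l([*p,z],feed=80,max_force=6))
s=sensors.sense(); print(s["time"],s["eef_pos"],z,s["ft_force"],s["gripper_width"])
cv2.imwrite("pics/p.png",np.vstack([cv2.resize(viewer.grab_frame("wrist")[:220,:,::-1],None,fx=1,fy=1),cv2.resize(viewer.grab_frame("scene")[130:320,130:386,::-1],(512,380))]))
E
```

```text
29.9844410298074
True
14.5083 [433.14923314  12.2813805    3.56959954] 3.468422851982067 [-0.48798844  0.05075092 -0.09601537] 29.705407264023805
```

View pics/p.png

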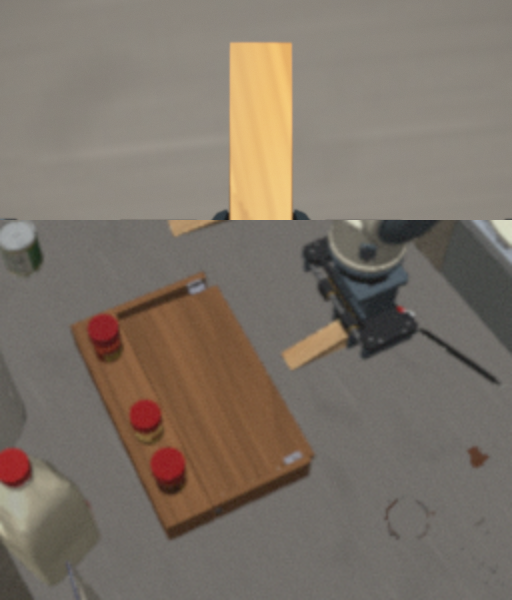

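The wedge sits flat and straight in the gripper, with its tip at (262,42) in the wrist view. It points at the middle of the board's front edge. Now I'll push.

```bash
python3 - <<'E'
from h import *
s=sensors.sense(); p=s["eef_pos"]; y=np.radians(-5.8); d=np.array([np.cos(y),np.sin(y),0])
f0=s["ft_force"]
def st(m):
    s=sensors.sense(); print(m,round(s["time"],2),"trav",((s["eef_pos"]-p)@d).round(1),"z",s["eef_pos"][2].round(2),"f",(s["ft_force"]-f0).round(1),"w",s["gripper_width"].round(2))
print(arm.move_l(p+75*d,feed=60,max_force=12)); st("a")
print(arm.move_l(p+112*d,feed=12,max_force=17)); st("b")
arm.dwell(.2); st("c")
cv2.imwrite("pics/q.png",cv2.resize(viewer.grab_frame("scene")[130:320,130:386,::-1],(768,570)))
E
```

```text
TrueTraceback (most recent call last):
  File "<stdin>", line 6, in <module>
  File "<stdin>", line 5, in st
AttributeError: 'float' object has no attribute 'round'
```

```bash
python3 - <<'E'
from h import *
s=sensors.sense(); print(s["time"],s["eef_pos"],s["ft_force"],s["moment"],s["gripper_width"])
y=np.radians(-5.8); d=np.array([np.cos(y),np.sin(y)])
print("tip past edge",(s["eef_pos"][:2]-[572.9,-2.2])@d+102.5)
cv2.imwrite("pics/q.png",cv2.resize(viewer.grab_frame("scene")[130:320,130:386,::-1],(768,570)))
E
```

```text
15.7083 [503.76875282   5.09488387   3.4936156 ] [0.287072   0.09096367 5.16406987] [ 0.02380668 -0.25439005  0.05706346] 29.904055092764878
tip past edge 32.985461851956615
```

View pics/q.png

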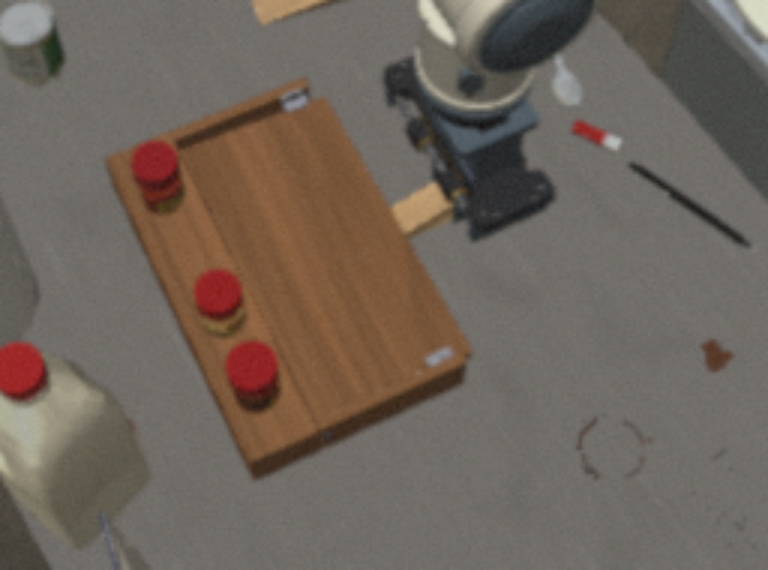

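The wedge is about 33 mm under the edge near the board's middle, as expected. The 12 N stop was only a transient, so I'll keep pushing slowly.

```bash
python3 - <<'E'
from h import *
y=np.radians(-5.8); d=np.array([np.cos(y),np.sin(y),0])
def st(m):
    s=sensors.sense(); print(m,round(s["time"],2),"tip",round(float((s["eef_pos"]-[572.9,-2.2,0])@d+102.5),1),"z",round(float(s["eef_pos"][2]),2),"f",np.round(s["ft_force"],1),"w",round(float(s["gripper_width"]),2)); return s
p=st("0")["eef_pos"]
print(arm.move_l(p+20*d,feed=20,max_force=15)); p=st("a")["eef_pos"]
print(arm.move_l(p+22*d,feed=10,max_force=17)); st("b")
arm.dwell(.2); st("c")
E
```

```text
0 15.76 tip 33.0 z 3.49 f [ 0.1 -0.1  5.1] w 29.87
True
a 16.1 tip 33.0 z 3.48 f [-1.5 -0.6  7.4] w 29.43
True
b 16.77 tip 33.0 z 3.45 f [-2.4  1.2  8.1] w 29.82
c 16.97 tip 33.0 z 3.46 f [-2.3 -0.7  7.8] w 29.97
```

```bash
python3 - <<'E'
from h import *
y=np.radians(-5.8); d=np.array([np.cos(y),np.sin(y),0])
p=sensors.sense()["eef_pos"]
for k in range(1,5):
    q=p+0.7*k*d; q[2]=3.6+.1*k
    r=arm.move_l(q,feed=5,max_force=25); s=sensors.sense()
    print(r,round(s["time"],2),"trav",round(float((s["eef_pos"]-p)@d),2),"z",round(float(s["eef_pos"][2]),2),"f",np.round(s["ft_force"],1),"M",np.round(s["moment"],2))
    if -s["ft_force"]@d>18: break
cv2.imwrite("pics/r.png",cv2.resize(viewer.grab_frame("scene")[160:260,215:365,::-1],(780,520),interpolation=cv2.INTER_CUBIC))
E
```

```text
False 17.39 trav 0.03 z 3.75 f [-4.5 -0.2  4.9] M [-0.05  0.47  0.02]
False 17.68 trav 0.41 z 3.78 f [-6.3  1.4  4.8] M [-0.03  0.71 -0.01]
False 17.98 trav 1.13 z 3.84 f [-6.   1.5  4.5] M [0.02 0.73 0.  ]
False 18.27 trav 2.09 z 3.92 f [-4.9  0.8  1.7] M [ 0.01  0.64 -0.06]
```

View pics/r.png

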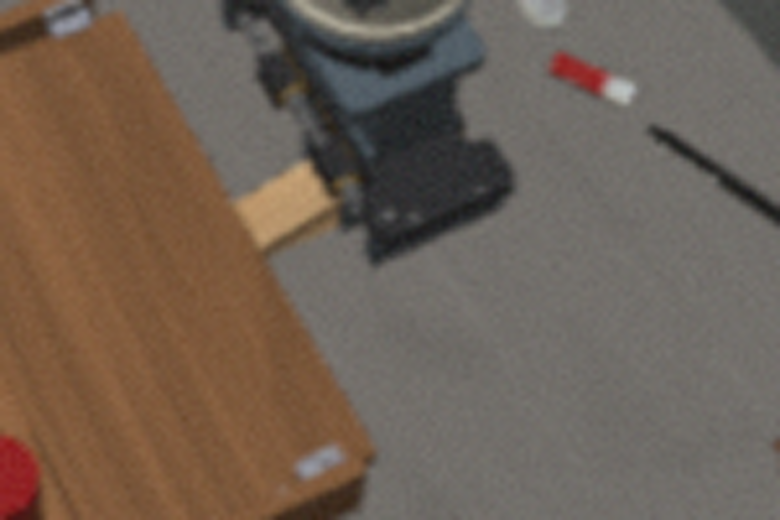

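It does advance, at about 5–6 N, so the stops came from start-up stiction. I'll continue in small chunks until the force rises to 16–20 N.

```bash
python3 - <<'E'
from h import *
y=np.radians(-5.8); d=np.array([np.cos(y),np.sin(y),0])
p=sensors.sense()["eef_pos"]; x=0
for k in range(60):
    x+=2.5 if x<20 else .7
    q=p+x*d; q[2]=3.8
    r=arm.move_l(q,feed=12 if x<21 else 5,max_force=22); s=sensors.sense(); f=float(-s["ft_force"]@d)
    print(r,round(s["time"],2),"cmd",round(x,1),"tip",round(float((s["eef_pos"]-[572.9,-2.2,0])@d+102.5),1),"z",round(float(s["eef_pos"][2]),2),"f",round(f,1),"fz",round(float(s["ft_force"][2]),1))
    if f>16 or s["time"]>32: break
    if r: x=float((s["eef_pos"]-p)@d)
E
```

```text
False 18.62 cmd 2.5 tip 37.7 z 3.77 f 3.8 fz 2.0
False 18.98 cmd 5.0 tip 40.3 z 3.78 f 2.6 fz 1.5
False 19.34 cmd 7.5 tip 42.8 z 3.8 f 4.1 fz 1.7
False 19.7 cmd 10.0 tip 45.3 z 3.79 f 2.4 fz 1.7
False 20.06 cmd 12.5 tip 47.8 z 3.79 f 3.3 fz 1.4
False 20.42 cmd 15.0 tip 50.4 z 3.8 f 2.9 fz 1.6
False 20.77 cmd 17.5 tip 52.9 z 3.81 f 2.7 fz 1.2
False 21.13 cmd 20.0 tip 55.4 z 3.79 f 3.9 fz 0.8
False 21.38 cmd 20.7 tip 55.9 z 3.8 f 3.1 fz 2.5
False 21.68 cmd 21.4 tip 56.6 z 3.79 f 4.1 fz 1.6
False 21.97 cmd 22.1 tip 57.4 z 3.79 f 4.4 fz 1.9
False 22.26 cmd 22.8 tip 58.1 z 3.81 f 4.0 fz 1.6
False 22.55 cmd 23.5 tip 58.8 z 3.79 f 4.1 fz 0.9
False 22.84 cmd 24.2 tip 59.5 z 3.81 f 3.6 fz 0.5
False 23.13 cmd 24.9 tip 59.9 z 3.76 f 5.4 fz 2.4
False 23.43 cmd 25.6 tip 60.2 z 3.74 f 6.9 fz 2.2
False 23.72 cmd 26.3 tip 60.3 z 3.68 f 9.9 fz 5.0
False 24.01 cmd 27.0 tip 60.6 z 3.59 f 11.1 fz 4.5
False 24.3 cmd 27.7 tip 60.9 z 3.53 f 12.8 fz 4.8
False 24.59 cmd 28.4 tip 61.0 z 3.43 f 15.0 fz 6.0
False 24.88 cmd 29.1 tip 61.1 z 3.41 f 17.5 fz 9.8
```

The wedge is jammed: the tip is 61 mm in at 17.5 N, matching the stated 60 mm. Releasing and backing off.

```bash
python3 - <<'E'
from h import *
y=np.radians(-5.8); d=np.array([np.cos(y),np.sin(y),0])
arm.move_gripper(70); p=sensors.sense()["eef_pos"]
arm.move_l(p+[0,0,120],feed=100); p=sensors.sense()["eef_pos"]
arm.move_l(p-100*d+[0,0,60],feed=200); arm.dwell(.3)
s=sensors.sense();print(s["time"],s["ft_force"].round(1))
T=pose(); np.save("T2.npy",T)
a=viewer.grab_frame("wrist")[:230,:,::-1]; b=cv2.resize(viewer.grab_frame("scene")[150:290,200:370,::-1],(437,360))
o=np.zeros((590,512,3),np.uint8); o[:230]=a; o[230:590,:437]=b; cv2.imwrite("pics/z.png",o)
E
```

```text
28.025 [-0.2 -0.   0.1]
```

View pics/z.png

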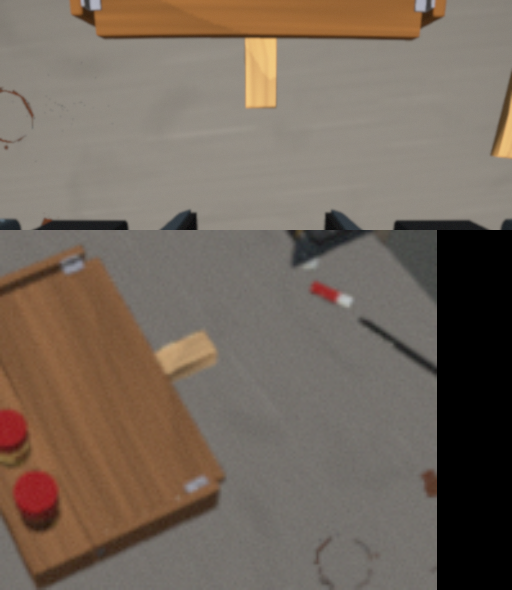

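The wedge is still in place: it spans columns 246–277 against the board's middle at 258, with about 65 mm showing (rows 37–107). The board is up and the arm is clear.

```bash
python3 -c "
from workcell import arm, viewer, sensors, sign_off
print(sign_off())"
```

```text
the job is handed in; nothing more can be done
None
```

The thicker wedge is jammed under the middle of the board's front edge, thin end about 61 mm in at 17.5 N; I let go, backed the arm clear and handed the job in at about 28 s, with level judged from the force rise and final pictures rather than measured.

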